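# Hold the stock box open for the count

## Robot

A 6-joint arm with a two-finger parallel gripper is mounted at the origin on a cart in front of the work surface, level with it; the furniture and walls round the work are solid. World frame = base frame: x ahead of the robot, y to its left, z up, the work surface at z = 0. Lengths are in m, angles in degrees, forces in N, time in s.
With the tool pointing down it reaches from about 0.375 to 0.9 m from the base axis. Payload 3.1 kg.
Tool frame: the origin (TCP) lies at the very end of the fingers, on their centre line; the grasp point (between the pads) lies 19 mm behind it; z points along the fingers, y is the line along which they close (so a half turn about z gives the same grasp; the last joint's range is limited). The gripper opens to 87 mm and grips with 3 to 60 N. Pads are 19 mm wide; open, the fingers measure 117 mm over their backs; the gripper's body (75 mm by 190 mm) begins 51 mm behind the grasp point.
Start: joints at [62.653, 30.224, 82.088, -0, 67.689, -10.227], TCP at [0.184, 0.597, 0.223] pointing down, gripper open.
Joint ranges: [-176.69, 176.69], [-43.24, 126.21], [12.49, 139.97], [-82, 262], [0, 151.66], [-163.58, 163.58]. Speed limits (degrees/s): [159.86, 159.86, 180, 180, 180, 180].

## Interface

Orientations are given as a 3x3 rotation matrix whose columns are the frame's x, y, z axes.
In Python, from rig import bot, imaging gives the robot as it stands.
- The arm moves only by the tool drive_tool, never from a script. Its argument "deltas" is text: rows parted by semicolons, each of 5 numbers parted by spaces: the finger opening in mm, from 0 to 87, then the shift along the world's x, y, z in mm, then the turn about the world's z in rad. In form: jaw dx dy dz twist; .... A call has 1 to 12 rows; each row is the pose to reach, as a shift and turn from the pose commanded when the call began; what a row does not reach only later rows make up. A row lasts 1/10 s, in which the tool goes at most 50 mm and 8.59 degrees, less where a joint would pass 70% of its speed; a pose out of reach is approached as far as the arm can. A call with a gripper value outside its range is refused whole. The fingers move at their own pace and stop on an object; the grip force is fixed at half the most. Time passes only in rows, so rows that repeat a pose let the fingers close. It gives the time, the measured TCP pose, the force, the opening and the grip force at its end, in the units of the state.
- bot.read_state(): the state, without advancing time (a new reading comes with each control period).
- imaging.capture(name): name is "side" or "top"; returns the picture (384x512x3 uint8, red, green, blue); there is no depth.
- imaging.camera_model(name): a dict with "fx", "fy", "cx", "cy" (pixels), "dist" ([k1, k2, p1, p2, k3] as OpenCV has them; the pictures are not rectified), "T" (4x4, takes a point from camera to world coordinates). Camera axes: x right, y down, z forward; pixel columns grow to the right and rows downward; lengths in m; the calibration is good to about 2 mm. A picture is of the moment at which its call begins. camera_model takes no time and is no camera call.
- bot.hand_in(): hands the job in; it is judged then, once.
The state is a dict: "time_s": time; "joint_positions": joint angles; "qvel": joint speeds; "tau": joint torques, N m; "position": TCP position; "tcp_rot": TCP orientation; "force": force on the tool from outside, world axes, zero at the start; "moment": the same for the moment, N m; "opening": opening from 0.0 (shut) to 1.0 (fully open); "grasp_force": force on a finger pad.
Only numpy, scipy, OpenCV 4.12 (cv2) and the standard library are available. Lean on these libraries where they do the work, as an engineer would, in place of code of your own. Each camera call takes 0.05 s, during which the arm holds its last target. There are 200 camera calls.

## Task

Open the green stock box so that the cartons in it can be counted: press the yellow thumb catch at its front right down to release the lid, let the catch go, then raise the lid (its black bar handle is there for that) to 60 degrees from shut and hold it still there. The lid has no stay: do not let it drop, and finish while still holding it open with the gripper's fingers. Leave the cartons and tins that stand round the box where they are.

Things in the scene. Friction and masses are not known exactly. Their poses are not given: they have to be found in the camera images.
- stock_box: Green sheet-steel box bolted to the table, 180 mm deep (its x), 250 mm wide (its y), rim 118 mm above the table, closed by a lid. Origin at the centre of its underside; its x points from the front (handle and catch side) to the hinges at the back, y to the left of someone facing its front, z up.
- lid: The lid, a 3 mm green steel panel 186 mm deep and 258 mm wide with a 15 mm skirt, the bar handle in front. Its origin lies on the hinge axis, midway along it: 94 mm behind the box's origin (+x of the box) and 118 mm above the table. The axis runs along the box's y. Its frame turns with the lid and agrees with the box's when the lid is shut.
- lid_angle (a joint): Angle of the lid in rad: 0 shut, growing as its front edge rises; a stop at 1.4. When the catch is released a lift spring raises it to about 0.14 and carries it there (pushed down again it meets the claw of the catch and springs back ajar); above that its weight (about 0.7 kg with the bar, may vary) pulls it shut, 4 N at the bar when nearly shut, 1.5 to 2 N at 60 degrees.
- lift_bar (a point): Middle of the black round bar handle of the lid, 14 mm thick, free length 96 mm along the box's y, carried 42 mm in front of the lid's front edge by a steel arm at each end. It lies 232 mm from the hinge axis towards the front and 6 mm above it in the lid's own frame (so with the lid shut 138 mm in front of the box's origin, 124 mm above the table). Turns with the lid. Gap between bar and lid edge 35 mm.
- catch_pad (a point): Middle of the top of the yellow ribbed thumb pad of the catch, a sprung trip lever on the box's front, left of the handle (148 mm in front of the box's origin, 95 mm to its left, 85 mm above the table at rest). The pad is 40 mm front to back and 26 mm wide, its lever turns about a pin 40 mm behind this point and 10 mm lower; 26 mm behind the point a steel claw rises 35 mm above the pad.
- catch (a joint): Angle of the catch in rad: 0 at rest with its claw over the lid's keeper, 0.36 with the pad pressed right down to its stop (about 14 mm at the pad's middle). It takes about 4 N at first and 10 N at the stop; the claw frees the lid at about 0.28; it springs back when let go.
- carton_15: Tomato carton standing loose, left of the box as the robot sees it, 68x99x96 mm, origin under its centre.
- carton_16: Tomato carton standing loose, between carton_15 and the box, 67x99x96 mm, origin under its centre.
- tin_a: Food tin with white plastic lid and green band, standing loose at the near left or near right of the box, 78 mm across, 112 mm high, origin under its centre.
- tin_b: Food tin with bare metal lid, standing loose on the other side from tin_a, 75 mm across, 110 mm high, origin under its centre.

How it is judged:
By the outcome, as a careful person would: the job done as asked, in the order asked, and still so for the second after the job is handed in, while the arm keeps its last pose, push and grip.
It also fails if it takes over 56 s, if anything falls off the work surface, if the arm or the gripper's body presses on something with over 40 N, if the wrist force passes 120 N, or if a joint passes its speed limit or range.

## Working session

There is one attempt and no reset: what is moved stays moved. The work goes in short steps, Python scripts to look and compute and a tool call to move; the robot and the scene stay as the last step left them, time stands still between calls to the robot, and variables do not carry over. Pictures are saved under pics/ and viewed, at most 10 in all, crops included, and the job is handed in when it is done.

Besides the shell and the picture viewer there is one more tool, called after "Call:" as name(argument=value, ...) on one line, values as JSON. drive_tool: Moves the arm, as the interface text tells. Its arguments: {"type":"object","properties":{"deltas":{"type":"string"}},"required":["deltas"]}

```bash
mkdir -p pics
python3 - <<'E'
from rig import bot, imaging
import cv2
for n in("side","top"):
    cv2.imwrite(f"pics/{n}0.png",imaging.capture(n)[:,:,::-1])
    m=imaging.camera_model(n);print({k:(v if k!='T' else [[round(float(a),4) for a in r] for r in v]) for k,v in m.items()})
s=bot.read_state();print(s)
E
```

```text
{'fx': 390.27855097709306, 'fy': 390.27855097709306, 'cx': 256.0811453686162, 'cy': 189.03205317611196, 'dist': array([-0.08557325,  0.        ,  0.        ,  0.        ,  0.        ]), 'T': [[-0.9984, 0.0294, -0.0477, 0.5848], [0.0558, 0.6024, -0.7963, 0.7374], [0.0053, -0.7977, -0.6031, 0.8585], [0.0, 0.0, 0.0, 1.0]]}
{'fx': 489.68333585439353, 'fy': 489.68333585439353, 'cx': 262.325491176158, 'cy': 177.5314737767365, 'dist': array([-0.16438187,  0.        ,  0.        ,  0.        ,  0.        ]), 'T': [[-0.0018, -0.9862, 0.1658, 0.2804], [-1.0, 0.0005, -0.0079, -0.2398], [0.0077, -0.1658, -0.9861, 1.4957], [0.0, 0.0, 0.0, 1.0]]}
{'time_s': 0.1, 'joint_positions': array([ 6.26545359e+01,  3.02715698e+01,  8.21514865e+01,  4.89198927e-04,
        6.76873939e+01, -1.02275602e+01]), 'qvel': array([-0.02478194, -0.07792313, -0.08777398,  0.00324362, -0.03204811,
        0.04862365]), 'tau': array([-1.08322936e-03, -4.40989494e+01, -1.77149642e+01,  6.34173467e-02,
        5.34035743e-02, -5.50318737e-05]), 'position': array([0.1836216 , 0.59671742, 0.22167811]), 'tcp_rot': array([[-9.55699973e-01,  2.94341239e-01, -8.92522530e-04],
       [ 2.94342384e-01,  9.55698510e-01, -1.70867366e-03],
       [ 3.50049331e-04, -1.89568658e-03, -9.99998142e-01]]), 'force': array([-0.07803718,  0.53702803, -0.31105031]), 'moment': array([ 0.00290335,  0.00398805, -0.0211452 ]), 'grasp_force': 0.0, 'opening': 0.9980160671062792}
```

View pics/side0.png

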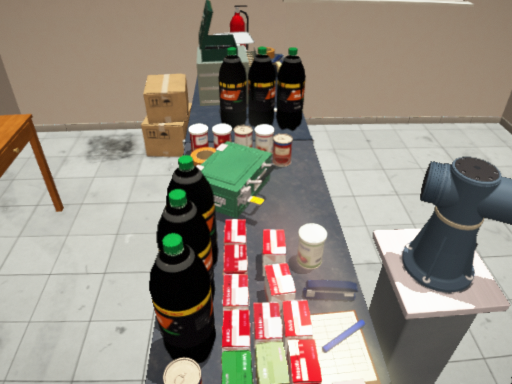

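View pics/top0.png

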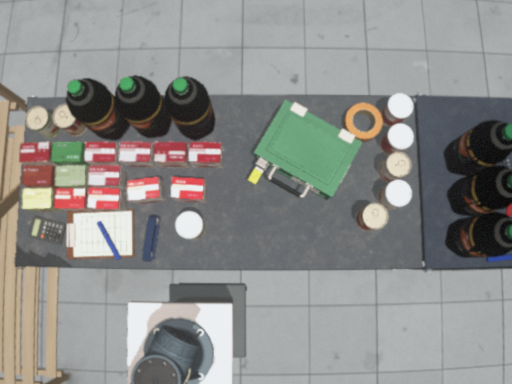

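The pictures show the green box around (307,148) in the top view, with the yellow catch at (256,175) and the bar at (288,187). In the side view the catch is at (257,200). Next I'll enlarge both views.

Run:
```python
import cv2,numpy as np
a=cv2.imread("pics/top0.png")[90:240,230:430]; b=cv2.imread("pics/side0.png")[125:275,180:340]
cv2.imwrite("pics/c1.png",cv2.resize(a,None,fx=4,fy=4,interpolation=cv2.INTER_CUBIC))
cv2.imwrite("pics/c2.png",cv2.resize(b,None,fx=4,fy=4,interpolation=cv2.INTER_CUBIC))
```

```text
(no output)
```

View pics/c1.png

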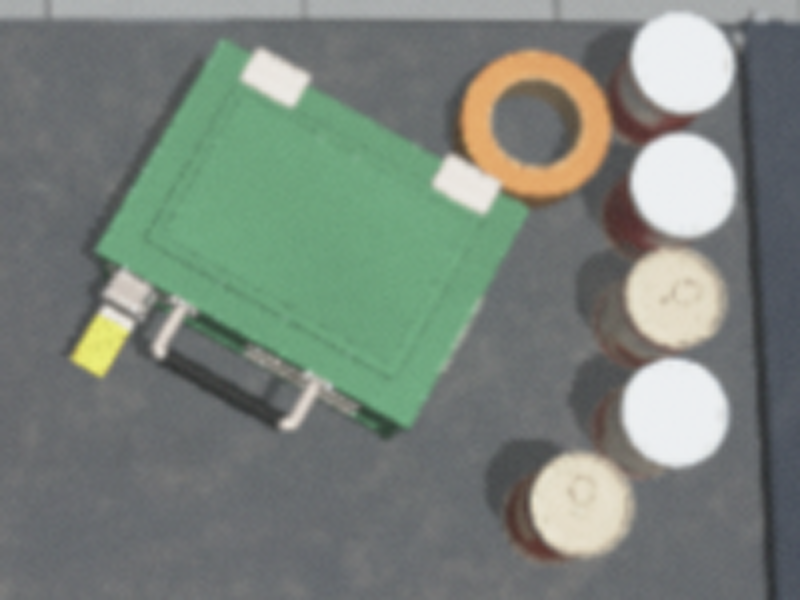

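View pics/c2.png

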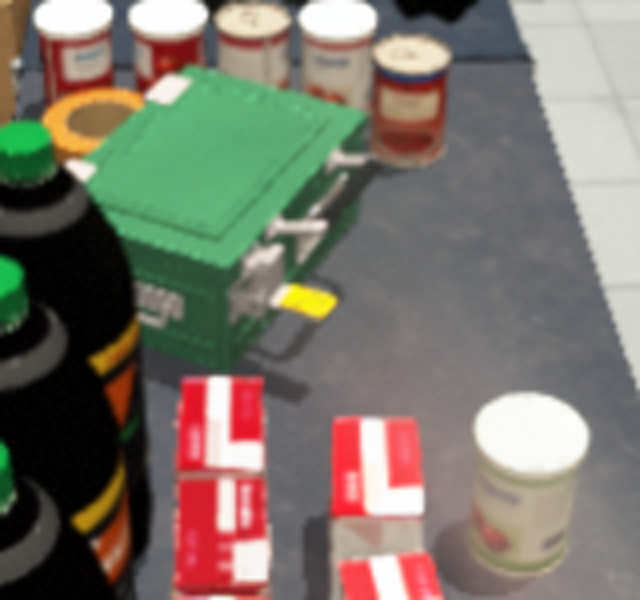

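```bash
cat > h.py <<'E'
import cv2,numpy as np
from rig import imaging
def proj(n,P):
    m=imaging.camera_model(n);T=np.linalg.inv(np.array(m["T"]))
    K=np.array([[m["fx"],0,m["cx"]],[0,m["fy"],m["cy"]],[0,0,1]])
    return cv2.projectPoints(np.array(P,float).reshape(-1,3),cv2.Rodrigues(T[:3,:3])[0],T[:3,3],K,np.array(m["dist"]))[0][:,0]
def world(p,P):
    x,y,a=p;c,s=np.cos(a),np.sin(a);P=np.array(P,float)
    return P@np.array([[c,s,0],[-s,c,0],[0,0,1]])+[x,y,0]
def ray(n,uv,z):
    m=imaging.camera_model(n);T=np.array(m["T"]);K=np.array([[m["fx"],0,m["cx"]],[0,m["fy"],m["cy"]],[0,0,1]])
    q=cv2.undistortPoints(np.array([[uv]],float),K,np.array(m["dist"]))[0,0];d=T[:3,:3]@[q[0],q[1],1]
    return T[:3,3]+d*(z-T[2,3])/d[2]
E
cat > fit.py <<'E'
from h import *
from scipy.optimize import least_squares
BL,FL,FR,BR=[.09,.129,.121],[-.096,.129,.121],[-.096,-.129,.121],[.09,-.129,.121]
pad=[-.148,.095,.085];bar=[-.138,0,.131]
top=[(222,40),(97,252),(403,430),(530,207),(102,343),(222,388)]
side=[(230,262),(370,115),(190,68),(308,300)]
tp=np.array(top)/4+[230-.375,90-.375]; sp=np.array(side)/4+[180-.375,125-.375]
def res(p,A=1):
    r1=proj("top",world(p,[BL,FL,FR,BR,pad,bar]))-tp; r2=proj("side",world(p,[FL,FR,BR,pad]))-sp
    return np.r_[r1.ravel(),r2.ravel()]
s=least_squares(res,[.6,-.3,.5],loss='soft_l1')
print(s.x,np.degrees(s.x[2]));print(res(s.x).reshape(-1,2).round(1))
p=s.x
print("pad",world(p,[pad]),"bar",world(p,[[-.138,0,.124]]),"hinge",world(p,[[.094,0,.118]]))
print("tin", ray("top",np.array([580,505])/4+[230,90],.11),ray("top",(189,225),.112), "roll",ray("top",np.array([535,125])/4+[230,90],.03))
print("carton",ray("top",(188,186),.096))
E
python3 fit.py
```

```text
[ 0.60377999 -0.38481129 -0.52582967] -30.12782095550719
[[ 0.  -0.9]
 [-0.6 -0.5]
 [ 1.4 -0.4]
 [ 0.   0.4]
 [-0.6  0.2]
 [ 0.2 -0.2]
 [ 0.2  1.6]
 [ 0.3 -0.6]
 [ 0.4 -0.9]
 [ 0.5 -0.1]]
pad [[ 0.52345706 -0.2283593   0.085     ]] bar [[ 0.48442271 -0.31554485  0.124     ]] hinge [[ 0.68508132 -0.43199278  0.118     ]]
tin [ 0.40071174 -0.5736165   0.11      ] [ 0.37686879 -0.04312788  0.112     ] roll [ 0.7053008  -0.56944317  0.03      ]
carton [ 0.49094497 -0.03565035  0.096     ]
```

Call:
drive_tool(deltas="87 266 -397 0 -1.798;87 266 -397 0 -1.798;87 266 -397 0 -1.798;87 266 -397 0 -1.798;87 266 -397 0 -1.798;87 266 -397 0 -1.798;87 266 -397 0 -1.798;87 266 -397 0 -1.798;87 266 -397 0 -1.798;87 266 -397 0 -1.798;87 266 -397 0 -1.798;87 266 -397 0 -1.798")

```text
time_s: 1.3
position: [0.4504, 0.1989, 0.2222]
tcp_rot: [[0.51, 0.86, -0.001], [0.86, -0.51, -0.0], [-0.001, -0.001, -1.0]]
force: [-0.7, 0.5, 1.1]
opening: 1.003
grasp_force: 0.0
```

Call:
drive_tool(deltas="87 23 -397 0 0;87 23 -397 0 0;87 23 -397 0 0;87 23 -397 0 0;87 23 -397 0 0;87 23 -397 0 0;87 23 -397 0 0;87 23 -397 0 0;87 23 -397 0 0;87 23 -397 -60 0;87 23 -397 -100 0;87 23 -397 -100 0")

```text
time_s: 2.5
position: [0.4679, -0.1929, 0.1161]
tcp_rot: [[0.502, 0.865, -0.015], [0.865, -0.502, 0.01], [0.002, -0.018, -1.0]]
force: [-0.9, 0.4, -0.2]
opening: 1.002
grasp_force: 0.0
```

Run:
```python
from rig import bot, imaging
from h import *
s=bot.read_state();p=s["position"];R=s["tcp_rot"];print(p,np.degrees(np.arctan2(R[1,1],R[0,1])),s["force"])
ims=[]
for n in("top","side"):
    im=imaging.capture(n)[:,:,::-1].copy()
    q=proj(n,[p+R[:,1]*.051,p]).round(1);print(n,q)
    c=q[0].astype(int);k=im[c[1]-40:c[1]+40,c[0]-50:c[0]+50]
    ims.append(cv2.resize(k,(400,320),interpolation=cv2.INTER_CUBIC)); 
cv2.imwrite("pics/d.png",np.hstack(ims))
```

```text
[ 0.46785815 -0.19287075  0.11613046] -30.14449128242239 [-0.9057018   0.44204867 -0.18247125]
top [[251.  177.7]
 [241.9 193. ]]
side [[261.  193.8]
 [276.  198.3]]
```

View pics/d.png

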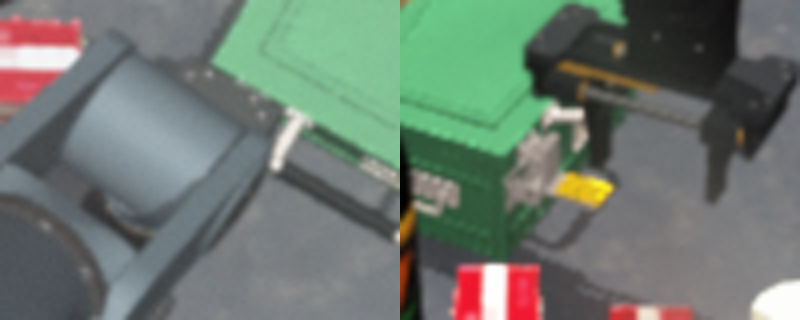

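Call:
drive_tool(deltas="87 2 4 -10 0;87 2 4 -20 0;87 2 4 -30 0;87 2 4 -30 0;87 2 4 -30 0")

```text
time_s: 3.1
position: [0.475, -0.1927, 0.0928]
tcp_rot: [[0.502, 0.865, 0.0], [0.865, -0.502, -0.0], [-0.0, 0.0, -1.0]]
force: [0.7, 0.6, 0.8]
opening: 1.003
grasp_force: 0.0
```

Now I'll press down gradually.

Call:
drive_tool(deltas="87 0 0 -4 0;87 0 0 -8 0;87 0 0 -11 0;87 0 0 -14 0;87 0 0 -16 0;87 0 0 -16 0")

```text
time_s: 3.7
position: [0.4746, -0.1926, 0.0766]
tcp_rot: [[0.502, 0.865, -0.001], [0.865, -0.502, 0.0], [-0.0, -0.001, -1.0]]
force: [-2.2, 0.4, 4.8]
opening: 0.999
grasp_force: 2.5
```

Call:
drive_tool(deltas="87 0 0 -2 0;87 0 0 -4 0;87 0 0 -5 0;87 0 0 -6 0;87 0 0 -6 0")

```text
time_s: 4.2
position: [0.4747, -0.1926, 0.0708]
tcp_rot: [[0.502, 0.865, -0.0], [0.865, -0.502, 0.0], [-0.0, -0.0, -1.0]]
force: [-2.3, 0.8, 6.5]
opening: 0.993
grasp_force: 3.5
```

Call:
drive_tool(deltas="87 0 0 -2 0;87 0 0 -4 0;87 0 0 -5 0;87 0 0 -6 0;87 0 0 -6 0")

```text
time_s: 4.7
position: [0.4752, -0.1929, 0.0665]
tcp_rot: [[0.502, 0.865, 0.002], [0.865, -0.502, -0.001], [-0.0, 0.002, -1.0]]
force: [-5.3, 2.6, 19.5]
opening: 0.997
grasp_force: 9.6
```

Call:
drive_tool(deltas="87 0 0 0 0;87 0 0 0 0;87 0 0 8 0;87 0 0 20 0;87 0 0 40 0;87 0 0 70 0;87 0 0 110 0;87 0 0 110 0;87 0 0 110 0")

```text
time_s: 5.6
position: [0.4754, -0.193, 0.1753]
tcp_rot: [[0.502, 0.865, 0.002], [0.865, -0.502, -0.001], [-0.0, 0.002, -1.0]]
force: [0.8, -0.4, -0.5]
opening: 0.999
grasp_force: 0.0
```

Run:
```python
from rig import bot, imaging
from h import *
print(bot.read_state()["position"],bot.read_state()["force"])
p=[.60378,-.38481,-.52583]
im=imaging.capture("side")[:,:,::-1].copy()
def L(a,pt):
    x,z=pt;return [.094+x*np.cos(a)+z*np.sin(a)*1, z*np.cos(a)-x*np.sin(a)+.118]
big=cv2.resize(im[120:240,180:310],None,fx=4.5,fy=4.5,interpolation=cv2.INTER_CUBIC)
for a,c in((0,(0,0,255)),(.14,(255,0,255))):
    pts=[]
    for y in(.048,-.048):
        x,z=L(a,(-.232,.006));pts.append([x,y,z])
    for y in(.129,-.129):
        x,z=L(a,(-.19,.003));pts.append([x,y,z])
    q=proj("side",world(p,pts)); print(q.round(1).tolist())
    for u in q: cv2.circle(big,tuple(int(v) for v in (u-[180,120])*4.5+2),4,c,1)
cv2.imwrite("pics/e.png",big)
```

```text
[ 0.47536642 -0.19297797  0.17528799] [ 0.79294966 -0.43988631 -0.49434409]
[[261.0, 181.0], [273.6, 166.2], [237.3, 191.8], [272.4, 152.8]]
[[260.3, 172.5], [273.1, 158.0], [236.4, 184.7], [272.1, 146.2]]
```

View pics/e.png

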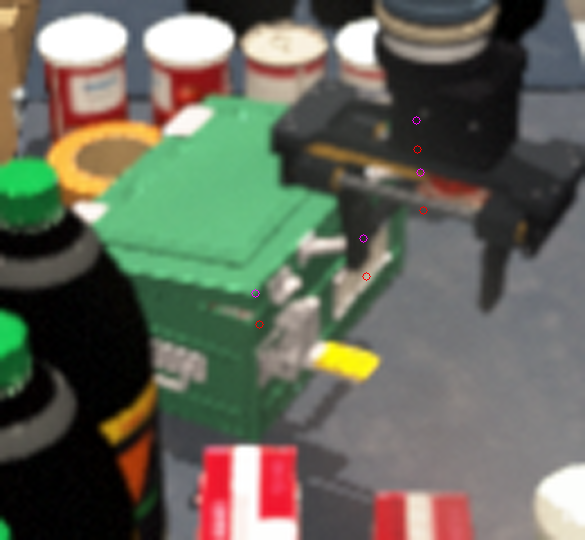

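The lid is ajar: its corner sits on the 0.14 rad marker at (255,290) in the crop, and the catch is back up. Next I'll move over the bar.

Call:
drive_tool(deltas="36 0 0 30 0;36 4 -40 30 0;36 8 -80 30 0;36 12 -124 30 0;36 12 -124 30 0;36 12 -124 30 0;36 12 -124 30 0;36 12 -124 30 0")

```text
time_s: 6.45
position: [0.4864, -0.3148, 0.2037]
tcp_rot: [[0.501, 0.865, -0.002], [0.865, -0.501, 0.002], [0.001, -0.003, -1.0]]
force: [0.2, 0.3, -0.4]
opening: 0.43
grasp_force: 0.0
```

Run:
```python
from rig import bot, imaging
from h import *
s=bot.read_state();print(s["position"],s["opening"])
p=[.60378,-.38481,-.52583]
q=proj("side",np.vstack([world(p,[[-.1349,.048,.1563],[-.1349,-.048,.1563]]),[s["position"]]]));print(q)
im=imaging.capture("side")[:,:,::-1].copy()
big=cv2.resize(im[110:210,200:330],None,fx=5,fy=5,interpolation=cv2.INTER_CUBIC)
for u in q: cv2.circle(big,tuple(int(v) for v in (u-[200,110])*5+2),5,(255,0,255),1)
cv2.imwrite("pics/f.png",big)
```

```text
[ 0.48637562 -0.31484364  0.20373453] 0.42984699989521946
[[260.26357476 172.48597798]
 [273.0652314  157.95665806]
 [267.44673039 152.94046175]]
```

View pics/f.png

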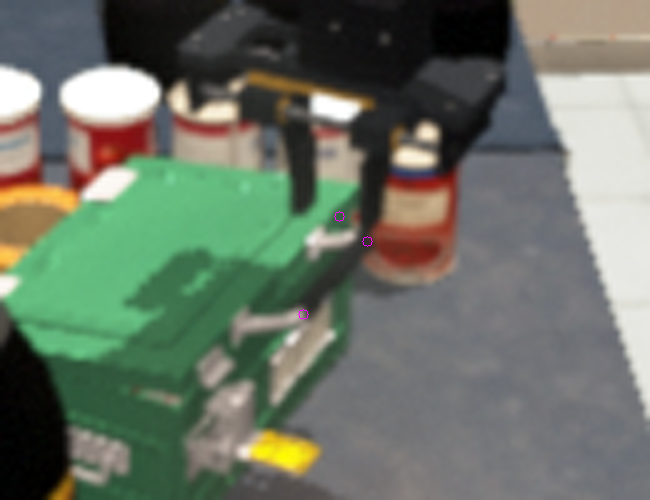

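The projected bar ends fall on the bar, so the fingers straddle it. I'll descend and close.

Call:
drive_tool(deltas="36 0 0 -15 0;36 0 0 -30 0;36 0 0 -45 0;36 0 0 -57 0;36 0 0 -66 0;36 0 0 -66 0;36 0 0 -66 0")

```text
time_s: 7.2
position: [0.4872, -0.3167, 0.1387]
tcp_rot: [[0.502, 0.865, 0.0], [0.865, -0.502, -0.0], [-0.0, 0.0, -1.0]]
force: [-0.5, -0.7, 0.0]
opening: 0.41
grasp_force: 0.0
```

Call:
drive_tool(deltas="0 0 0 0 0;0 0 0 0 0;0 0 0 0 0;0 0 0 0 0;0 0 0 0 0;0 0 0 0 0")

```text
time_s: 7.8
position: [0.4875, -0.3172, 0.1389]
tcp_rot: [[0.502, 0.865, 0.001], [0.865, -0.502, -0.001], [-0.0, 0.002, -1.0]]
force: [0.4, -0.8, 0.4]
opening: 0.149
grasp_force: 30.0
```

Run:
```python
import numpy as np
c,s=np.cos(-.52583),np.sin(-.52583)
f=lambda a:np.array([-.232*np.cos(a)+.006*np.sin(a),.232*np.sin(a)+.006*np.cos(a)])
f0=f(.14)
for a in np.linspace(.14,np.pi/3,28):
    d=(f(a)-f0)*1000;print(round(a,3),*np.round([d[0]*c,d[0]*s,d[1]]).astype(int))
```

```text
0.14 0 0 0
0.174 1 -1 8
0.207 3 -2 15
0.241 4 -3 23
0.274 6 -4 30
0.308 8 -5 38
0.342 11 -6 45
0.375 13 -8 52
0.409 16 -9 59
0.442 19 -11 66
0.476 22 -13 73
0.51 25 -15 80
0.543 29 -17 87
0.577 33 -19 93
0.61 37 -21 100
0.644 41 -24 106
0.678 45 -26 112
0.711 49 -29 118
0.745 54 -31 123
0.778 59 -34 129
0.812 64 -37 134
0.846 69 -40 139
0.879 74 -43 144
0.913 79 -46 149
0.946 85 -49 153
0.98 91 -53 158
1.014 96 -56 162
1.047 102 -59 166
```

Call:
drive_tool(deltas="0 1 -1 8 0;0 3 -2 15 0;0 4 -3 23 0;0 6 -4 30 0;0 8 -5 38 0;0 11 -6 45 0;0 13 -8 52 0;0 16 -9 59 0;0 19 -11 66 0;0 22 -13 73 0;0 22 -13 73 0")

```text
time_s: 8.9
position: [0.5085, -0.3293, 0.2125]
tcp_rot: [[0.502, 0.865, -0.001], [0.865, -0.502, 0.001], [0.0, -0.002, -1.0]]
force: [-1.3, 0.1, -3.3]
opening: 0.152
grasp_force: 30.0
```

Call:
drive_tool(deltas="0 3 -2 7 0;0 7 -4 14 0;0 11 -6 20 0;0 15 -8 27 0;0 19 -11 33 0;0 23 -13 39 0;0 27 -16 45 0;0 32 -18 50 0;0 37 -21 56 0;0 42 -24 61 0;0 42 -24 61 0")

```text
time_s: 10.0
position: [0.549, -0.3526, 0.2752]
tcp_rot: [[0.502, 0.865, -0.005], [0.865, -0.502, 0.002], [-0.001, -0.005, -1.0]]
force: [-8.7, 4.9, 5.5]
opening: 0.146
grasp_force: 30.0
```

Call:
drive_tool(deltas="0 5 -3 5 0;0 10 -6 10 0;0 15 -9 15 0;0 21 -12 19 0;0 27 -16 24 0;0 32 -19 28 0;0 38 -22 32 0;0 38 -22 32 0;0 38 -22 32 0;0 38 -22 32 0")

```text
time_s: 11.0
position: [0.5883, -0.3755, 0.3089]
tcp_rot: [[0.502, 0.865, 0.0], [0.865, -0.502, -0.002], [-0.001, 0.001, -1.0]]
force: [-7.3, 3.5, 8.5]
opening: 0.152
grasp_force: 30.0
```

Run:
```python
from rig import bot, imaging
from h import *
s=bot.read_state();print(s["position"],s["opening"],s["force"],s["grasp_force"])
p=[.60378,-.38481,-.52583]
g=s["position"]+[0,0,.019]
d=(g-[p[0],p[1],0])@[np.cos(p[2]),np.sin(p[2]),0]-.094
h=g[2]-.118;print("angle",np.degrees(np.arctan2(h,-d)-np.arctan2(.006,.232)),"r",np.hypot(d,h))
b=[cv2.resize(imaging.capture(n)[:,:,::-1],(400,300)) if 0 else imaging.capture(n)[:,:,::-1] for n in("side","top")]
a=cv2.resize(b[0][60:250,160:330],(400,447),interpolation=cv2.INTER_CUBIC);c=cv2.resize(b[1][80:270,220:390],(400,447),interpolation=cv2.INTER_CUBIC)
# front lid corners at several angles
for t,col in((55,(255,0,0)),(60,(255,0,255)),(65,(0,0,255))):
    t=np.radians(t);x=-.19*np.cos(t)+.003*np.sin(t);z=.19*np.sin(t)+.003*np.cos(t)
    P=world(p,[[.094+x,.129,.118+z],[.094+x,-.129,.118+z]])
    for im,n,o in((a,"side",(160,60)),(c,"top",(220,80))):
        for u in proj(n,P): cv2.circle(im,tuple(int(v) for v in (u-o)*2.353+1),4,col,1)
cv2.imwrite("pics/g.png",np.hstack([a,c]))
```

```text
[ 0.58827329 -0.37547749  0.30891806] 0.15205838908907152 [-7.25215577  3.54424132  8.48616966] 30.00700682401657
angle 60.416346746245196 r 0.23797298097828684
```

View pics/g.png

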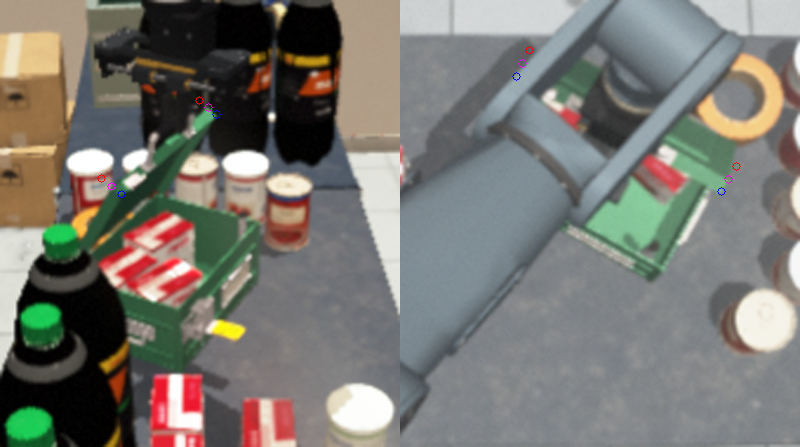

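Run:
```python
from rig import bot, imaging
from h import *
p=[.60378,-.38481,-.52583]
out=[]
for n,(x0,y0) in (("side",(192,85)),("top",(330,130))):
    im=imaging.capture(n)[:,:,::-1][y0:y0+60,x0:x0+ (75 if n=="side" else 45)]
    raw=cv2.resize(im,None,fx=6.6,fy=6.6,interpolation=cv2.INTER_CUBIC)
    for t,col in((55,(255,0,0)),(60,(255,0,255))):
        t=np.radians(t)
        w=lambda x,z,y:[.094+x*np.cos(t)+z*np.sin(t),y,.118-x*np.sin(t)+z*np.cos(t)]
        P=world(p,[w(-.19,.003,.129),w(-.19,.003,-.129),w(-.004,.003,-.129),w(-.19,-.012,-.129),w(-.19,-.012,.129)])
        q=((proj(n,P)-[x0,y0]+.5)*6.6).astype(np.int32)
        cv2.polylines(raw,[q[[0,1,2]]],False,col,1);cv2.polylines(raw,[q[[1,3,4,0]]],False,col,1)
    out.append(raw)
cv2.imwrite("pics/i.png",np.hstack(out));print(np.hstack(out).shape)
```

```text
(396, 792, 3)
```

View pics/i.png

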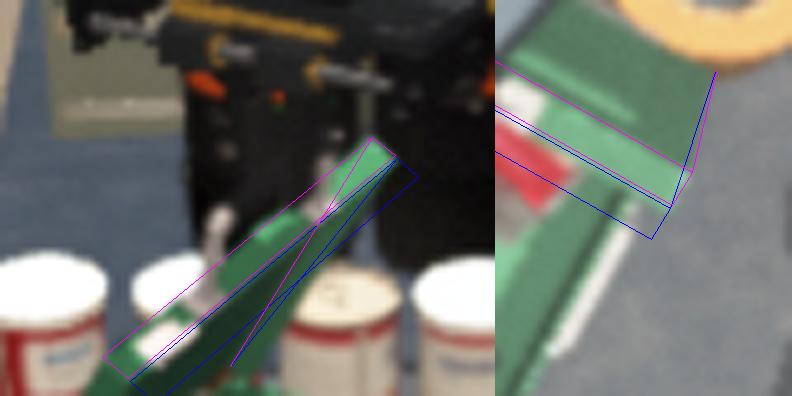

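The 60° outline fits the lid's front skirt in both views: side corners at (372,138) and (105,357), top corners at (690,172) and (672,207). I'll hold for a moment, check it's still, then hand in.

Call:
drive_tool(deltas="0 0 0 0 0;0 0 0 0 0;0 0 0 0 0;0 0 0 0 0;0 0 0 0 0;0 0 0 0 0")

```text
time_s: 11.8
position: [0.5883, -0.3755, 0.3089]
tcp_rot: [[0.502, 0.865, 0.0], [0.865, -0.502, -0.002], [-0.001, 0.001, -1.0]]
force: [-6.8, 4.0, 7.8]
opening: 0.15
grasp_force: 30.0
```

```bash
python3 -c "
from rig import bot
s=bot.read_state();print(s['position'],s['qvel'].round(2),s['grasp_force'],s['time_s']);print(bot.hand_in())"
```

```text
[ 0.58825318 -0.37548077  0.3089422 ] [-0.05 -0.08 -0.02 -0.01 -0.09 -0.05] 30.007150769233704 11.8
the job is handed in; nothing more can be done
None
```

I pressed the catch to its stop and let it go, then raised the lid to about 60° by its bar; the fingers still held it there when I handed in at 11.8 s, and I never moved near the cartons or tins.

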